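# Level a hinged shelf by its foot screw

### The job

Lay the yellow spirit level lengthwise on the black strip of the plywood shelf and let go of it. Then take the red wing knob of the levelling foot, press it down so that the shelf sits firmly on its foot, and, still pressing, turn the knob until the bubble stands between the two black lines of the vial. Finish while still holding the knob pressed down, the bubble centred; leave the other things on the table alone.

Things in the scene. Friction and masses are not known exactly. Their poses are not given: they have to be found in the camera images.
- spirit_level: yellow spirit level with black end caps, 150 x 24 x 38 mm, about 0.28 kg, loose on the table, standing upright on its 24 mm wide base; origin at the centre of its underside, x along its length, y across its 24 mm width, z up. Its green vial is open to the top in the middle; grip it anywhere across the 24 mm width. It may lie either way round on the shelf.
- bubble (a joint): white bubble in the vial of the spirit level: its offset in m from the middle along the level's x, at most +-0.024. It runs to the high end, 0.6 mm for each 0.001 rad of slope, and settles in about 1 s. The two black lines are 21 mm apart and the bubble is 15 mm long: it stands between them within +-0.003.
- lane_mid (a point): middle of the black strip (56 x 190 mm) on top of the hinged plywood shelf board (150 x 310 x 14 mm), about 65 to 75 mm above the table; y of this point along the strip, towards the hinge; x across it; z up from the board. The strip runs square to the hinge. The wing knob stands 145 mm from this point in -y, the hinge 115 mm in +y.
- knob_top (a point): centre of the top of the red wing knob on the levelling foot: an upright bar 58 mm long along this point's x, 16 mm thick along its y and 28 mm tall, standing on a round black flange 72 mm across and 6 mm thick that turns with it and lies just on the board. The bar's top is 34 mm above the board. It turns about the point's z, some 0.15 N m of friction.
- foot_screw (a joint): turn of the wing knob in rad, counterclockwise from above positive, -0.5 to 2.1. Counterclockwise draws the foot in and lowers this end of the shelf: 5.2 mm at the knob (0.02 rad of slope) for each radian, so the hand must follow it down. At the start the knob's end is too high: it needs about 0.6 to 1.5 rad counterclockwise; the exact level setting differs each time and only the bubble shows it. The knob stays where it is left.
- spring_leaf (a joint): angle in rad (rough reading) by which the hinge spring lifts the shelf off its foot: 0.016 when not pressed (4 mm at the knob), 0 when pressed down on the foot. That takes about 5 N of downward push at the knob; 8 to 15 N is a good firm push. It springs up when let go. The level reads true only at 0; 20 N more push moves the bubble about 1 mm.
- stand: grey fixed stand under the shelf, 150 x 345 mm; origin at the table under its centre, y towards the hinge; stands in a different place and direction each time.
- sanding_block: cork sanding block, 66 x 112 x 36 mm, bystander; origin under its centre
- screwdriver: screwdriver with red handle, 31 x 227 x 31 mm, bystander; origin under its centre
- masking_tape: roll of masking tape, 104 mm across, 25 mm high, bystander; origin under its centre
- dust_brush: bench brush, 36 x 280 x 50 mm, bystander; origin under its centre
- push_block: beech push block, 70 x 220 x 94 mm, bystander; origin under its centre

How it is judged:
By the outcome, as a careful person would: the job done as asked, in the order asked, and still so for the second after the job is handed in, while the arm keeps its last pose, push and grip.
It also fails if it takes over 51 s, if anything falls off the work surface, if the arm or the gripper's body presses on something with over 40 N, if the wrist force passes 120 N, or if a joint passes its speed limit or range.

### The arm

A 6-joint arm with a two-finger parallel gripper is mounted at the origin on the work surface; the furniture and walls round the work are solid. World frame = base frame: x ahead of the robot, y to its left, z up, the work surface at z = 0. Lengths are in m, angles in rad, forces in N, time in s.
With the tool pointing down it reaches from about 0.35 to 0.85 m from the base axis. Payload 8.1 kg.
Tool frame: the origin (TCP) lies midway between the tips of the shut fingers; the grasp point (between the pads) lies 19 mm behind it (robot.grip_point_offset is the distance from the TCP to the grasp point, in m); z points along the fingers, y is the line along which they close (so a half turn about z gives the same grasp; the last joint's range is limited). The gripper opens to 93 mm and grips with 3 to 60 N. Pads are 15 mm wide; open, the fingers measure 128 mm over their backs; the gripper's body (75 mm by 188 mm) begins 65 mm behind the grasp point.
Start: joints at [1.051, 0.13, 1.488, -0, 1.523, -0.085], TCP at [0.253, 0.544, 0.219] pointing down, gripper open.
Joint ranges: [-2.96, 2.96], [-0.89, 2.26], [0.02, 2.5], [-1.34, 4.48], [0, 2.73], [-2.66, 2.66]. Speed limits (rad/s): [2.39, 2.39, 2.79, 3.14, 3.14, 3.14].

### API

Orientations are given as a rotation vector (axis times angle).
In Python, from plant import robot, read_camera, job gives the robot as it stands.
- The arm moves only by the shell command python3 -m inch 'ROWS' [FORCE]. ROWS is JSON, one flat list of numbers, 5 for each row, row after row: the shift along the world's x, y, z in mm, then the turn about the world's z in degrees, then the opening in per cent of the stroke, from 0 (shut) to 100 (fully open). In form: [dx, dy, dz, yaw, hand, dx, dy, dz, yaw, hand, ...]. A call has 1 to 10 rows; each row is the pose to reach, as a shift and turn from the pose commanded when the call began; what a row does not reach only later rows make up. A row lasts 1/12 s, in which the tool goes at most 41.7 mm and 7.16 degrees, less where a joint would pass 70% of its speed; a pose out of reach is approached as far as the arm can. A call with a gripper value outside its range is refused whole. The fingers move at their own pace and stop on an object; FORCE is the grip in N (left out, the last holds). Time passes only in rows, so rows that repeat a pose let the fingers close. It gives the time, the measured TCP pose, the force, the opening and the grip force at its end, in the units of the state.
- robot.read_state(): the state, without advancing time (a new reading comes with each control period).
- read_camera(name): name is "scene" or "top" or "wrist"; returns a dict with "image" (480x640x3 uint8, blue, green, red), "K" (3x3 intrinsics, pixels), "extrinsics" (4x4, takes a point from world to camera coordinates); the wrist camera has in their place "mount" (4x4, takes a point from camera to tool coordinates, whose origin is the TCP and whose axes are the flange's). Camera axes: x right, y down, z forward; pixel columns grow to the right and rows downward; lengths in m; the calibration is good to about 2 mm. A picture is of the moment at which its call begins: read the wrist's pose just before it. There is no depth.
- job.close_job(): hands the job in; it is judged then, once.
The state is a dict: "t": time; "q": joint angles; "dq": joint speeds; "joint_torque": joint torques, N m; "tool_pos": TCP position; "orientation": TCP orientation; "force": force on the tool from outside, world axes, zero at the start; "wrist_torque": the same for the moment, N m; "opening": finger opening in m; "gripper_force": force on a finger pad.
Only numpy, scipy, OpenCV 4.12 (cv2) and the standard library are available. Lean on these libraries where they do the work, as an engineer would, in place of code of your own. Each camera call takes 0.05 s, during which the arm holds its last target. There are 200 camera calls.

## Working session

There is one attempt and no reset: what is moved stays moved. The work goes in short steps, Python scripts to look and compute and a shell command to move; the robot and the scene stay as the last step left them, time stands still between calls to the robot, and variables do not carry over. Pictures are saved under pics/ and viewed, at most 10 in all, crops included, and the job is handed in when it is done.

```bash
mkdir -p pics; ls
python3 - <<'E'
from plant import robot, read_camera
import cv2,numpy as np
s=robot.read_state();print(s['t'],s['tool_pos'],s['orientation'],s['opening'],robot.grip_point_offset)
for n in('top','scene'):
    c=read_camera(n);cv2.imwrite(f'pics/{n}0.png',c['image']);np.savez(f'{n}.npz',K=c['K'],E=c['extrinsics']);print(c['K'],c['extrinsics'])
c=read_camera('wrist');print(c['K'],c['mount'])
E
```

```text
pics
0.0 [0.25241998 0.54367404 0.21759999] [-6.77461085e-01 -3.06713239e+00  2.79969621e-03] 0.09268056454096932 0.0188
[[522.12516769   0.         319.80160483]
 [  0.         522.12516769 238.61032989]
 [  0.           0.           1.        ]] [[-0.33932362 -0.94066577 -0.00271887  0.15116132]
 [-0.91724503  0.33151337 -0.22081765  0.58857589]
 [ 0.20861695 -0.07243478 -0.97531132  1.14635191]
 [ 0.          0.          0.          1.        ]]
[[616.56847685   0.         320.42874942]
 [  0.         616.56847685 245.56928711]
 [  0.           0.           1.        ]] [[ 0.7229715   0.69054812  0.02134258 -0.40980424]
 [ 0.43649105 -0.43260401 -0.78887853 -0.22464585]
 [-0.53552569  0.57965254 -0.61417845  2.17576815]
 [ 0.          0.          0.          1.        ]]
[[429.12265716   0.         321.34778509]
 [  0.         429.12265716 242.00763278]
 [  0.           0.           1.        ]] [[-6.37901603e-05 -9.68761928e-01 -2.47992588e-01  6.74139526e-02]
 [ 9.99999948e-01 -1.39963535e-04  2.89529569e-04 -2.35133382e-04]
 [-3.15195143e-04 -2.47992557e-01  9.68761886e-01 -1.66402125e-01]
 [ 0.00000000e+00  0.00000000e+00  0.00000000e+00  1.00000000e+00]]
```

View pics/top0.png

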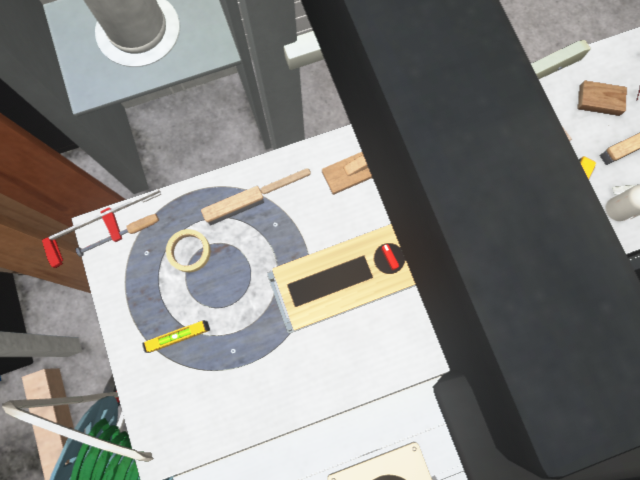

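View pics/scene0.png

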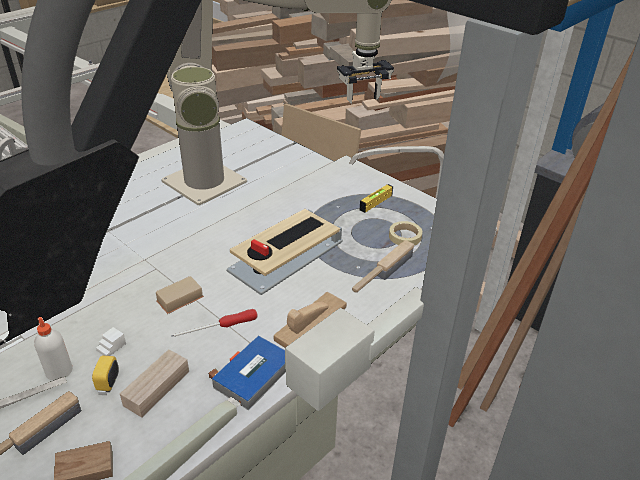

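```bash
cat > h.py <<'E'
import numpy as np,cv2
def load(n):
    d=np.load(n+'.npz');return d['K'],d['E']
def proj(P,K,E):
    P=np.atleast_2d(P);c=P@E[:3,:3].T+E[:3,3];p=c@K.T;return p[:,:2]/p[:,2:]
def ray(uv,z,K,E):
    d=np.linalg.inv(K)@np.array([*uv,1.]);R=E[:3,:3];o=-R.T@E[:3,3];d=R.T@d
    return o+d*(z-o[2])/d[2]
E
python3 - <<'E'
from h import *
box={'top':((280,240,385,320),(370,235,410,275),(135,310,220,360)),'scene':((262,210,330,255),(240,232,275,260),(350,178,400,216))}
for n in box:
    K,E=load(n);im=cv2.imread(f'pics/{n}0.png');h=cv2.cvtColor(im,cv2.COLOR_BGR2HSV)
    for k,b in enumerate(box[n]):
        s=h[b[1]:b[3],b[0]:b[2]]
        if k==0:m=s[...,2]<70
        if k==1:m=((s[...,0]<8)|(s[...,0]>172))&(s[...,1]>150)&(s[...,2]>90)
        if k==2:m=((s[...,0]>18)&(s[...,0]<80)&(s[...,1]>120))|(s[...,2]<50)
        m=m.astype(np.uint8);N,l,st,c=cv2.connectedComponentsWithStats(m);i=1+st[1:,4].argmax();m=(l==i).astype(np.uint8)
        ct=max(cv2.findContours(m,0,1)[0],key=len)
        r=cv2.minAreaRect(ct);B=cv2.boxPoints(r)+b[:2]
        q=cv2.approxPolyDP(cv2.convexHull(ct),3,True)[:,0]+b[:2]
        print(n,k,st[i,4],c[i]+b[:2],B.round(1).tolist(),q.tolist())
        if n=='top':print([ray(p,[.07,.106,.038][k],K,E).round(4).tolist() for p in (B if k!=0 else q)])
im=cv2.imread('pics/top0.png');a=cv2.resize(im[225:365,130:430],None,fx=2.6,fy=2.6,interpolation=2);cv2.imwrite('pics/c1.png',a)
E
```

```text
Traceback (most recent call last):
ValueError: attempt to get argmax of an empty sequence
```

```bash
cat > seg.py <<'E'
from h import *
box={'top':((280,240,385,320),(370,235,410,275),(135,310,220,360)),'scene':((262,210,330,255),(240,232,275,260),(350,178,400,216))}
for n in box:
    K,E=load(n);im=cv2.imread(f'pics/{n}0.png');h=cv2.cvtColor(im,cv2.COLOR_BGR2HSV)
    for k,b in enumerate(box[n]):
        s=h[b[1]:b[3],b[0]:b[2]].astype(int)
        if k==0:m=s[...,2]<70
        if k==1:m=((s[...,0]<10)|(s[...,0]>170))&(s[...,1]>140)&(s[...,2]>80)
        if k==2:m=((s[...,0]>18)&(s[...,0]<80)&(s[...,1]>120))|(s[...,2]<50)
        m=m.astype(np.uint8)
        if not m.any(): print(n,k,'empty',s.reshape(-1,3).min(0),s[s.shape[0]//2,s.shape[1]//2]);continue
        N,l,st,c=cv2.connectedComponentsWithStats(m);i=1+st[1:,4].argmax();m=(l==i).astype(np.uint8)
        ct=max(cv2.findContours(m,0,1)[0],key=len)
        r=cv2.minAreaRect(ct);B=cv2.boxPoints(r)+b[:2]
        q=cv2.approxPolyDP(cv2.convexHull(ct),3,True)[:,0]+b[:2]
        print(n,k,st[i,4],c[i]+b[:2],B.round(1).tolist(),q.tolist())
        if n=='top':print([ray(p,[.07,.106,.038][k],K,E).round(4).tolist() for p in (B if k!=0 else q)])
E
python3 seg.py; python3 -c "
import cv2
im=cv2.imread('pics/top0.png');a=cv2.resize(im[225:365,130:430],None,fx=2.6,fy=2.6,interpolation=2);cv2.imwrite('pics/c1.png',a)"
```

```text
top 0 empty [ 0  0 70] [15 47 76]
top 1 200 [390.33 257.66] [[380.4, 246.8], [388.0, 243.0], [399.6, 266.2], [392.0, 270.0]] [[386, 244], [398, 263], [394, 269], [382, 250]]
[[0.5327, -0.1757, 0.106], [0.535, -0.1949, 0.106], [0.4773, -0.1998, 0.106], [0.4751, -0.1808, 0.106]]
top 2 710 [174.18732394 336.6       ] [[142.6, 342.0], [201.6, 319.9], [205.8, 331.1], [146.8, 353.2]] [[202, 321], [205, 331], [146, 351], [144, 342]]
[[0.521, 0.4015, 0.038], [0.5231, 0.2606, 0.038], [0.4956, 0.259, 0.038], [0.4937, 0.3993, 0.038]]
scene 0 663 [294.56259427 232.67420814] [[266.8, 240.7], [316.5, 213.1], [322.9, 224.7], [273.3, 252.3]] [[322, 223], [279, 249], [267, 241], [310, 217]]
scene 1 178 [259.28651685 247.1741573 ] [[248.0, 247.0], [252.4, 238.2], [270.8, 247.4], [266.4, 256.2]] [[268, 253], [264, 255], [251, 248], [251, 241], [266, 245]]
scene 2 423 [375.48699764 198.04491726] [[355.7, 203.1], [389.0, 182.2], [395.5, 192.6], [362.1, 213.4]] [[392, 187], [391, 195], [366, 211], [360, 210], [361, 200], [386, 185]]
```

View pics/c1.png

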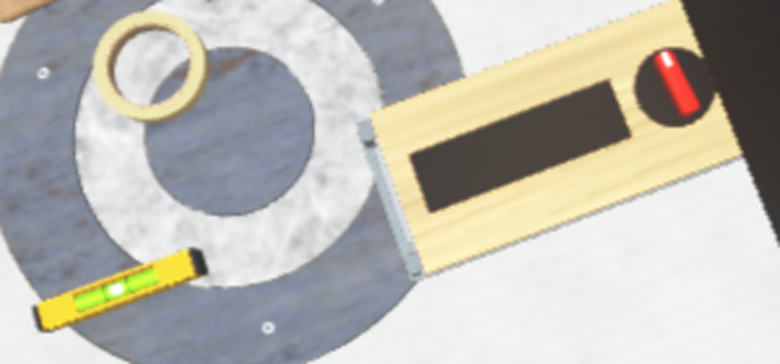

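```bash
cat > fit.py <<'E'
from h import *
from scipy.optimize import least_squares
from scipy.spatial import ConvexHull
T=load('top');S=load('scene')
crop=lambda a:np.array(a)/2.6+[130,225]-.3
# strip: order (x,y): hinge is +y
t=crop([[410,155],[610,80],[631,135],[430,212]])
s=np.array([[322,223],[279,249],[267,241],[310,217]],float)
# world estimates
w=np.array([ray(p,.075,*T) for p in t]);print(w.round(3).tolist())
c=w.mean(0);yv=(w[0]+w[3]-w[1]-w[2])[:2];yaw0=np.arctan2(yv[1],yv[0])-np.pi/2
def pts(p):
    x,y,z,a,ti=p;Y=np.array([-np.sin(a)*np.cos(ti),np.cos(a)*np.cos(ti),-np.sin(ti)]);X=np.array([np.cos(a),np.sin(a),0]);o=np.array([x,y,z])
    return np.array([o+sx*.028*X+sy*.095*Y for sx,sy in((1,1),(1,-1),(-1,-1),(-1,1))]),o,X,Y
def match(P,q): # assign observed by nearest
    d=np.linalg.norm(P[:,None]-q[None],axis=2);return (P-q[d.argmin(1)]).ravel()
f=lambda p:np.r_[match(proj(pts(p)[0],*T),t),match(proj(pts(p)[0],*S),s),(p[4]-.035)/.01,(p[2]-.072)/.004]
r=least_squares(f,[c[0],c[1],.072,yaw0,.035]);p=r.x
print('lane',p.round(4),'yawdeg',np.degrees(p[3]),'res',f(p).round(1))
P,o,X,Y=pts(p);N=np.cross(X,Y);k=o-.145*Y+.034*N;print('knob',k.round(4),'top px',proj(k,*T),'scene px',proj(k,*S))
for e in crop([[660,50],[690,116]]):print('bar end',ray(e,k[2],*T).round(4))
# level: hull corners fit by silhouette in both
def mask(n,b):
    im=cv2.imread(f'pics/{n}0.png');h=cv2.cvtColor(im,cv2.COLOR_BGR2HSV).astype(int)
    m=np.zeros(h.shape[:2],np.uint8);s=h[b[1]:b[3],b[0]:b[2]]
    m[b[1]:b[3],b[0]:b[2]]=((s[...,0]>18)&(s[...,0]<60)&(s[...,1]>130)&(s[...,2]>80));return cv2.morphologyEx(m,cv2.MORPH_OPEN,np.ones((2,2)))
M={'top':mask('top',(135,310,220,360)),'scene':mask('scene',(350,178,400,216))}
def sil(q,C,L):
    x,y,a=q;X=np.array([np.cos(a),np.sin(a),0]);Yv=np.array([-np.sin(a),np.cos(a),0])
    P=np.array([[x,y,0]+i*L*X+j*.012*Yv+[0,0,z] for i in(-1,1) for j in(-1,1) for z in(0,.038)])
    m=np.zeros((1920,2560),np.uint8);h=cv2.convexHull((proj(P,*C)*4+2).astype(np.float32)).round().astype(int);cv2.fillConvexPoly(m,h,1);return m[2::4,2::4]
obs={n:cv2.fillConvexPoly(np.zeros((480,640),np.uint8),cv2.convexHull(cv2.findNonZero(M[n])),1) for n in M}
from scipy.optimize import minimize
for L in(.075,.066):
  g=lambda q:sum((sil(q,C,L)!=obs[n]).sum() for n,C in(('top',T),('scene',S)))
  b=min((minimize(g,[.507+dx,.328+dy,1.57+da],method='Nelder-Mead',options=dict(initial_simplex=np.array([.507+dx,.328+dy,1.57+da])+np.array([[0,0,0],[.01,0,0],[0,.01,0],[0,0,.1]]))) for dx in(-.01,0) for dy in(-.01,.01) for da in(0,)),key=lambda r:r.fun)
  print('level',L,b.x.round(4),np.degrees(b.x[2]),b.fun,obs['top'].sum(),obs['scene'].sum())
E
python3 fit.py
```

```text
[[0.528, 0.048, 0.075], [0.531, -0.139, 0.075], [0.479, -0.139, 0.075], [0.476, 0.048, 0.075]]
lane [ 0.5043 -0.0457  0.0702  0.0192  0.0367] yawdeg 1.0996172338242938 res [-0.9 -0.1 -0.2 -1.2  1.   0.3 -0.   1.   1.5  0.5 -0.1  0.4 -1.6  0.1
  0.2 -0.9  0.2 -0.4]
knob [ 0.5071 -0.1894  0.1095] top px [[390.49380765 255.05865221]] scene px [[259.16024002 242.77935351]]
bar end [ 0.5358 -0.1841  0.1095]
bar end [ 0.4738 -0.1871  0.1095]
level 0.075 [0.5075 0.3367 1.5785] 90.44390198622028 262.0 784 402
level 0.066 [0.5076 0.3328 1.581 ] 90.58532189101864 157.0 784 402
```

```bash
python3 -m inch '[255,-211,-60,-64.6,100,255,-211,-60,-64.6,100,255,-211,-60,-64.6,100,255,-211,-60,-64.6,100,255,-211,-60,-64.6,100,255,-211,-60,-64.6,100,255,-211,-60,-64.6,100,255,-211,-60,-64.6,100,255,-211,-60,-64.6,100,255,-211,-60,-64.6,100]' 25
cat > w.py <<'E'
import sys;from plant import robot,read_camera
from h import *
from scipy.spatial.transform import Rotation as R
def shot(name):
    s=robot.read_state();c=read_camera('wrist');cv2.imwrite(f'pics/{name}.png',c['image'])
    T=np.eye(4);T[:3,:3]=R.from_rotvec(s['orientation']).as_matrix();T[:3,3]=s['tool_pos']
    E=np.linalg.inv(T@c['mount']);np.savez(f'{name}.npz',K=c['K'],E=E);print(s['t'],s['tool_pos'],'yaw',np.degrees(np.arctan2(T[1,1],T[0,1])),s['force'],s['q'])
if __name__=='__main__':shot(sys.argv[1])
E
python3 w.py w1
```

```text
t: 0.98
tool_pos: [0.509, 0.3307, 0.1573]
orientation: [-2.223, -2.219, 0.003]
force: [0.2, 0.6, -0.1]
opening: 0.0931
gripper_force: 0.0
0.9833 [0.50896001 0.330668   0.15728089] yaw -0.09944663614391307 [ 0.17214959  0.61796255 -0.13209002] [ 4.91856594e-01  1.86015134e-01  1.53940921e+00 -2.50007334e-04
  1.41824560e+00  4.93629484e-01]
```

View pics/w1.png

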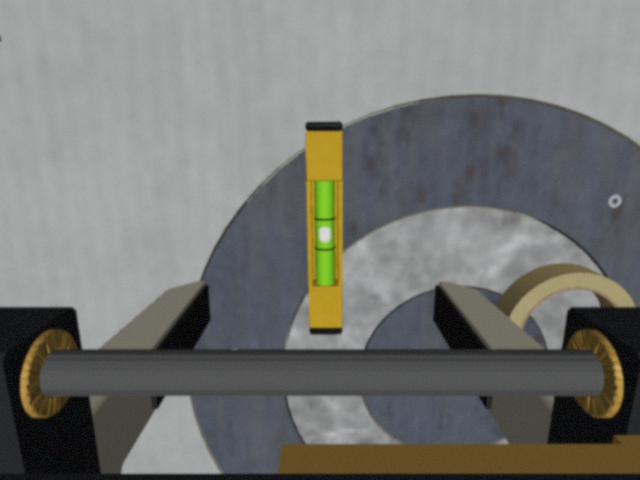

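Run:
```python
from h import *
C=load('w1');p=np.array([ray(q,.038,*C) for q in((307,124),(342,124),(342,331),(308,331))]);print(p.round(4));print(p.mean(0))
print(proj([.509,.3307,.0],*C))
```

```text
[[0.5005 0.4035 0.038 ]
 [0.523  0.4034 0.038 ]
 [0.5245 0.2586 0.038 ]
 [0.4998 0.2586 0.038 ]]
[0.51193697 0.33103293 0.038     ]
[[320.59148956 222.92490132]]
```

```bash
python3 -m inch '[1,0,-42,0,100,1,0,-84,0,100,1,0,-120,0,100,1,0,-140,0,100,1,0,-147,0,100,1,0,-147,0,100,1,0,-147,0,0,1,0,-147,0,0,1,0,-147,0,0,1,0,-147,0,0]' 25; python3 -m inch '[0,0,0,0,0,0,0,0,0,0,0,0,0,0,0]'
```

```text
t: 1.87
tool_pos: [0.5101, 0.3341, 0.0138]
orientation: [2.211, 2.231, 0.005]
force: [-0.4, -0.9, 0.0]
opening: 0.0706
gripper_force: 0.0
t: 2.12
tool_pos: [0.5089, 0.3332, 0.012]
orientation: [2.212, 2.231, 0.001]
force: [0.2, 0.3, -0.1]
opening: 0.051
gripper_force: 0.0
```

```bash
python3 -m inch '[0,0,0,0,0,0,0,0,0,0,0,0,0,0,0,0,0,0,0,0,0,0,0,0,0,0,0,0,0,0,0,0,0,0,0]'; python3 -m inch '[0,0,40,0,0,0,0,80,0,0,0,0,115,0,0,0,0,115,0,0,0,0,115,0,0]'; python3 w.py w2
```

```text
t: 2.7
tool_pos: [0.5089, 0.3332, 0.0117]
orientation: [2.212, 2.231, 0.0]
force: [1.9, -0.0, -1.3]
opening: 0.0236
gripper_force: 25.0
t: 3.12
tool_pos: [0.5102, 0.3342, 0.1295]
orientation: [2.211, 2.23, 0.008]
force: [-0.3, -0.4, -4.1]
opening: 0.0236
gripper_force: 25.0
3.1167 [0.51024109 0.3341583  0.12945814] yaw 0.49105761477605503 [-0.28637433 -0.36765835 -4.06420753] [4.95672597e-01 2.08440365e-01 1.56610202e+00 1.60902748e-04
 1.36202172e+00 4.87063625e-01]
```

View pics/w2.png

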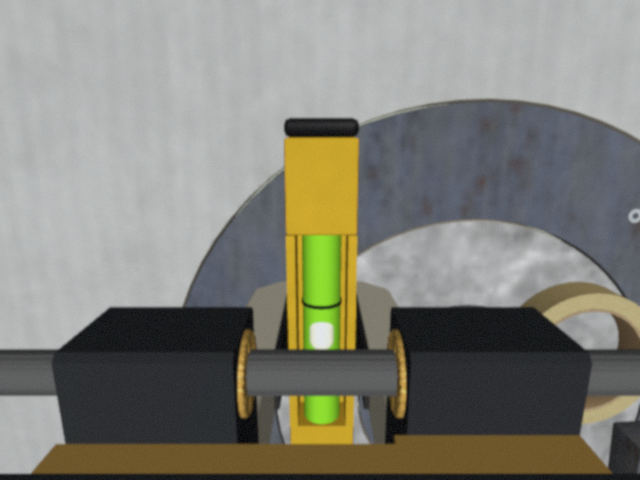

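```bash
python3 -m inch '[-6,-374,0,0.6,0,-6,-374,0,0.6,0,-6,-374,0,0.6,0,-6,-374,0,0.6,0,-6,-374,0,0.6,0,-6,-374,0,0.6,0,-6,-374,0,0.6,0,-6,-374,0,0.6,0,-6,-374,0,0.6,0,-6,-374,0,0.6,0]';python3 -m inch '[0,0,0,0,0,0,0,0,0,0,0,0,0,0,0]'; python3 w.py w3
```

```text
t: 4.0
tool_pos: [0.5003, -0.0472, 0.1238]
orientation: [-2.205, -2.235, 0.008]
force: [-0.4, 2.0, -1.4]
opening: 0.0241
gripper_force: 25.0
t: 4.25
tool_pos: [0.5017, -0.0394, 0.1251]
orientation: [-2.197, -2.242, 0.002]
force: [0.4, -0.8, -2.5]
opening: 0.024
gripper_force: 25.0
4.25 [ 0.50172754 -0.03944766  0.12508977] yaw 1.1517506009861236 [ 0.35369719 -0.78540133 -2.52243257] [-1.80753567e-01 -6.46588102e-02  1.86115746e+00  5.18891602e-04
  1.34796736e+00 -2.00969353e-01]
```

View pics/w3.png

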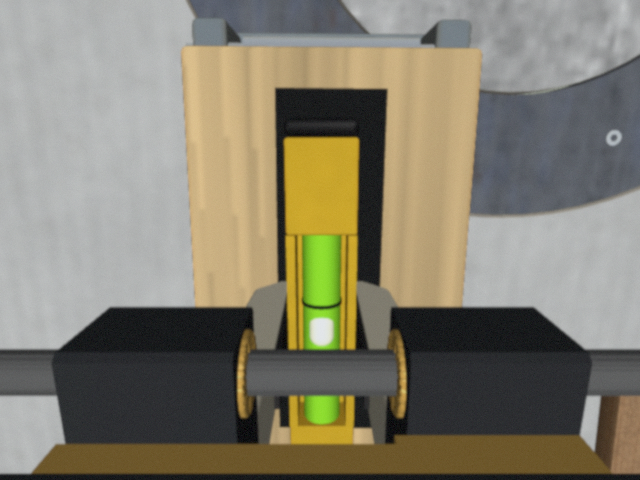

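Run:
```python
from h import *
C=load('w3');p=np.array([ray(q,.067,*C) for q in((276,89),(386,89))]);print(p.round(4))
for q in ((278,300),(380,300)):print(ray(q,.0705,*C).round(4))
print('cap far top',[ray(q,.125-.012+.038,*C).round(4) for q in((285,137),(357,137),(321,119))])
print('near', ray((280,428),.0735,*C).round(4))
```

```text
[[0.4781 0.0486 0.067 ]
 [0.5325 0.0497 0.067 ]]
[ 0.4789 -0.0616  0.0705]
[ 0.535  -0.0604  0.0705]
cap far top [array([0.4896, 0.0265, 0.151 ]), array([0.5125, 0.027 , 0.151 ]), array([0.5009, 0.0322, 0.151 ])]
near [ 0.48   -0.1409  0.0735]
```

```bash
python3 -m inch '[5,0,-15,0,0,5,0,-28,0,0,5,0,-34,0,0,5,0,-34,0,0,5,0,-34,0,0]'; python3 -m inch '[0,0,-2,0,0,0,0,-3,0,0,0,0,-4,0,0,0,0,-4,0,0]'
```

```text
t: 4.72
tool_pos: [0.5073, -0.0399, 0.0923]
orientation: [-2.198, -2.243, 0.001]
force: [-0.5, 0.1, -3.2]
opening: 0.0237
gripper_force: 25.0
t: 5.05
tool_pos: [0.5079, -0.0409, 0.0889]
orientation: [2.2, 2.242, 0.0]
force: [-0.1, -0.0, -3.0]
opening: 0.0238
gripper_force: 25.0
```

```bash
for i in 1; do :; done; python3 -m inch '[0,0,-1,0,0,0,0,-2,0,0,0,0,-3,0,0,0,0,-3,0,0]'; python3 -m inch '[0,0,-1,0,0,0,0,-2,0,0,0,0,-2,0,0]'
```

```text
t: 5.38
tool_pos: [0.5076, -0.0408, 0.0854]
orientation: [-2.2, -2.242, 0.0]
force: [0.4, 0.1, -2.9]
opening: 0.024
gripper_force: 25.0
t: 5.63
tool_pos: [0.5077, -0.0408, 0.0835]
orientation: [-2.2, -2.242, -0.0]
force: [0.5, 0.1, -3.5]
opening: 0.0237
gripper_force: 25.0
```

```bash
python3 -m inch '[0,0,-1,0,0,0,0,-2,0,0,0,0,-2,0,0]'; python3 -m inch '[0,0,-1,0,0,0,0,-2,0,0,0,0,-2,0,0]'
```

```text
t: 5.88
tool_pos: [0.508, -0.0406, 0.0819]
orientation: [2.2, 2.242, 0.001]
force: [0.1, 1.9, 0.3]
opening: 0.0239
gripper_force: 25.0
t: 6.13
tool_pos: [0.5082, -0.0406, 0.0804]
orientation: [2.2, 2.242, 0.001]
force: [-2.8, 4.0, 7.7]
opening: 0.0238
gripper_force: 25.0
```

```bash
python3 -m inch '[0,0,0.5,0,30,0,0,0.5,0,60,0,0,0.5,0,60,0,0,0.5,0,60,0,0,0.5,0,60,0,0,0.5,0,60]'; python3 -m inch '[0,0,40,0,60,0,0,80,0,60,0,0,100,0,60,0,0,100,0,60,0,0,100,0,60]'; python3 w.py w4
```

```text
t: 6.63
tool_pos: [0.5076, -0.0409, 0.08]
orientation: [-2.2, -2.242, 0.0]
force: [0.3, -0.1, 0.2]
opening: 0.0544
gripper_force: 0.0
t: 7.05
tool_pos: [0.509, -0.0411, 0.1819]
orientation: [2.198, 2.24, 0.003]
force: [-0.1, -0.1, 0.3]
opening: 0.0557
gripper_force: 0.0
7.05 [ 0.50895258 -0.04108695  0.18188137] yaw 1.084981549604321 [-0.07649279 -0.06140562  0.28052114] [-1.80972048e-01 -9.69223790e-02  1.78536941e+00 -3.12642438e-05
  1.44940938e+00 -1.99903409e-01]
```

View pics/w4.png

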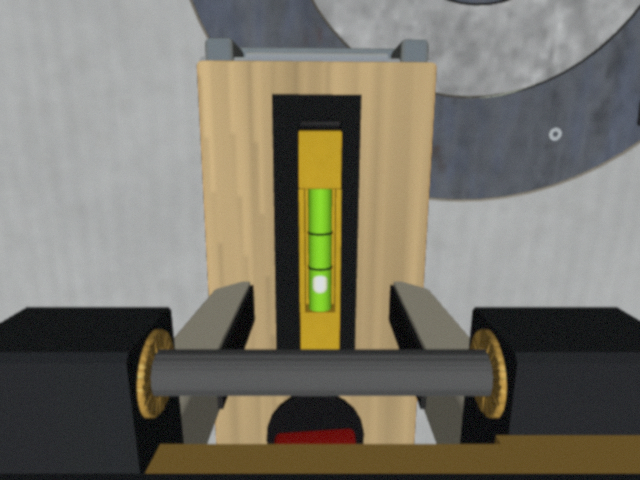

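```bash
python3 -m inch '[-1,-40,0,-7,45,-1,-80,0,-14,45,-1,-110,0,-21,45,-1,-140,0,-28,45,-1,-149,0,-35,45,-1,-149,0,-42,45,-1,-149,0,-49,45,-1,-149,0,-56,45,-1,-149,0,-63,45,-1,-149,0,-70,45]' 60;python3 -m inch '[0,0,0,-7,45,0,0,0,-14,45,0,0,0,-16,45,0,0,0,-16,45,0,0,0,-16,45]'; python3 w.py w5
```

```text
t: 7.93
tool_pos: [0.5054, -0.1893, 0.1775]
orientation: [-3.088, -0.565, 0.005]
force: [0.7, 0.2, -0.2]
opening: 0.0415
gripper_force: 0.0
t: 8.35
tool_pos: [0.5058, -0.1894, 0.1783]
orientation: [-3.137, -0.142, 0.004]
force: [0.1, 0.1, 0.1]
opening: 0.0419
gripper_force: 0.0
8.35 [ 0.50575983 -0.18938203  0.17826221] yaw -84.81458931200393 [0.08467507 0.12745083 0.06014026] [-4.53226146e-01 -6.25674091e-03  1.70456753e+00 -1.51976300e-05
  1.44630667e+00  1.02706759e+00]
```

View pics/w5.png

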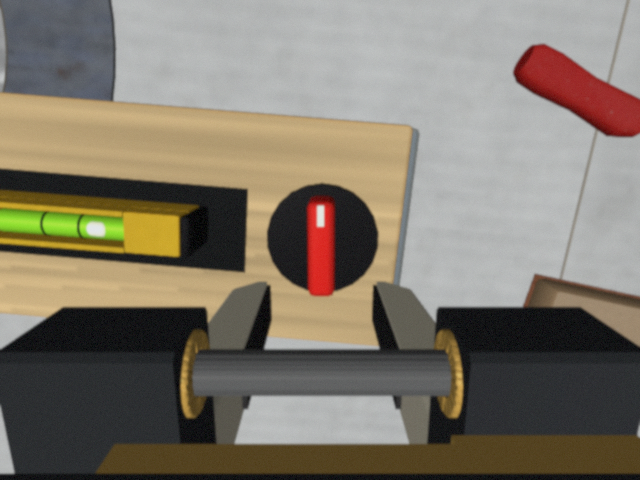

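Run:
```python
from h import *
C=load('w5')
for q in((320,197),(320,295),(320,246)):print(ray(q,.109,*C).round(4))
print('flange',ray((323,237),.081,*C).round(4))
```

```text
[ 0.5399 -0.186   0.109 ]
[ 0.4825 -0.1912  0.109 ]
[ 0.512  -0.1885  0.109 ]
flange [ 0.5106 -0.1905  0.081 ]
```

```bash
python3 -m inch '[5,0,-35,0,45,5,0,-70,0,45,5,0,-85,0,45,5,0,-92,0,45,5,0,-92,0,45,5,0,-92,0,0,5,0,-92,0,0,5,0,-92,0,0,5,0,-92,0,0,5,0,-92,0,0]' 60;python3 -m inch '[0,0,0,0,0,0,0,0,0,0,0,0,0,0,0]'
```

```text
t: 9.23
tool_pos: [0.5125, -0.1886, 0.0892]
orientation: [-3.137, -0.14, -0.003]
force: [1.4, 5.3, 2.4]
opening: 0.0158
gripper_force: 60.0
t: 9.48
tool_pos: [0.5125, -0.1887, 0.0891]
orientation: [-3.137, -0.14, -0.003]
force: [0.8, 7.0, 2.0]
opening: 0.0156
gripper_force: 59.9
```

```bash
python3 -m inch '[0,0.5,-2,0,0,0,1,-4,0,0,0,1,-4,0,0,0,1,-4,0,0]'
```

```text
t: 9.82
tool_pos: [0.5129, -0.189, 0.0866]
orientation: [3.138, 0.14, 0.004]
force: [-3.0, 4.0, 13.5]
opening: 0.0151
gripper_force: 59.9
```

```bash
python3 -m inch '[0,0,-1,0,0,0,0,-1,0,0,0,0,-1,0,0]'
```

```text
t: 10.07
tool_pos: [0.5131, -0.189, 0.0864]
orientation: [3.138, 0.14, 0.005]
force: [-7.2, 5.9, 19.9]
opening: 0.0154
gripper_force: 59.9
```

```bash
python3 -m inch '[-0.5,0.3,0.4,4,0,-0.8,0.6,0,8,0,-0.8,0.6,-0.3,12,0,-0.8,0.6,-0.7,16,0,-0.8,0.6,-1,20,0,-0.8,0.6,-1,20,0]'; python3 -c "
from plant import robot;s=robot.read_state();print(s['wrist_torque'],s['q'][5])"
```

```text
t: 10.57
tool_pos: [0.5123, -0.1875, 0.0847]
orientation: [-3.065, -0.69, -0.005]
force: [-4.0, 7.9, 15.1]
opening: 0.0153
gripper_force: 59.9
[1.67694746 0.95619456 0.10011848] 0.6811999762382237
```

```bash
python3 -m inch '[0,0,-0.4,4,0,0,0,-0.8,8,0,0,0,-1.2,12,0,0,0,-1.5,16,0,0,0,-1.8,20,0,0,0,-1.8,20,0,0,0,-1.8,20,0,0,0,-1.8,20,0]'; python3 w.py w6; python3 -c "
from plant import read_camera;import cv2
cv2.imwrite('pics/t6.png',read_camera('top')['image'])
import numpy as np
a=cv2.imread('pics/w6.png');b=cv2.resize(cv2.imread('pics/t6.png')[225:325,270:430],None,fx=5,fy=5,interpolation=2)[:,:640]
cv2.imwrite('pics/j6.png',cv2.resize(np.vstack([a,b[:360]]),None,fx=.7,fy=.7))"
```

```text
t: 11.23
tool_pos: [0.5114, -0.1863, 0.0828]
orientation: [-2.899, -1.205, -0.003]
force: [-7.1, 13.2, 20.6]
opening: 0.0153
gripper_force: 59.9
11.2333 [ 0.51138436 -0.18633009  0.08275046] yaw -44.85686957562678 [-7.14754154 13.20424366 20.59227962] [-0.44556274  0.08928551  1.7876589   0.00291898  1.26532466  0.3364604 ]
```

View pics/j6.png

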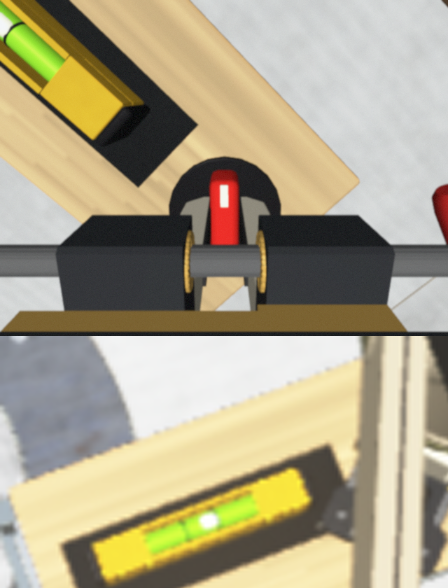

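```bash
python3 -m inch '[-0.8,1.5,0.8,0,0,-0.8,1.5,0.8,0,0,-0.8,1.5,0.8,0,0,-0.8,1.5,0.8,0,0,-0.8,1.5,0.8,0,0,-0.8,1.5,0.8,0,0,-0.8,1.5,0.8,0,0,-0.8,1.5,0.8,0,0,-0.8,1.5,0.8,0,0,-0.8,1.5,0.8,0,0]'
cat > bub.py <<'E'
from plant import read_camera
from h import *
def top():
    a=np.mean([read_camera('top')['image'] for _ in range(1)],0).astype(np.uint8);return a
def meas(im,z=.103):
    C=load('top');x0,y0,x1,y1=285,240,380,320;k=6
    s=cv2.resize(im[y0:y1,x0:x1],None,fx=k,fy=k,interpolation=cv2.INTER_CUBIC);h=cv2.cvtColor(s,cv2.COLOR_BGR2HSV).astype(int)
    g=((h[...,0]>32)&(h[...,0]<75)&(h[...,1]>110)&(h[...,2]>90)).astype(np.uint8)
    hull=cv2.convexHull(cv2.findNonZero(cv2.morphologyEx(g,cv2.MORPH_OPEN,np.ones((5,5)))));m=cv2.fillConvexPoly(np.zeros_like(g),hull,1)
    tow=lambda p:ray((np.array(p)+.5)/k-.5+[x0,y0],z,*C)
    r=hull[:,0];W=np.array([tow(p) for p in r]);wt=np.clip((110-h[...,1])/60.,0,1)*m*(h[...,2]>140);ys,xs=np.nonzero(wt)
    c=np.average(np.c_[xs,ys],0,weights=wt[ys,xs]);b=tow(c)
    print('vial y',W[:,1].min().round(4),W[:,1].max().round(4),'bubble',b.round(4),'offset(+hinge) mm',1e3*(b[1]-(W[:,1].min()+W[:,1].max())/2),'wt',wt.sum()/k/k)
if __name__=='__main__':
    im=top();cv2.imwrite('pics/tl.png',im);meas(im)
E
python3 bub.py; python3 -c "
from bub import *
meas(cv2.imread('pics/top0.png')) if 0 else meas(cv2.imread('pics/t6.png'))"; python3 w.py w7; python3 -c "
import cv2
cv2.imwrite('pics/j7.png',cv2.resize(cv2.imread('pics/w7.png')[0:200,0:200],None,fx=3,fy=3))"
```

```text
t: 12.17
tool_pos: [0.5111, -0.1862, 0.0831]
orientation: [2.901, 1.205, 0.003]
force: [-1.5, 6.3, 11.1]
opening: 0.0151
gripper_force: 59.9
vial y -0.0766 -0.0027 bubble [ 0.507  -0.0433  0.103 ] offset(+hinge) mm -3.6267710677996834 wt 19.327777777777776
vial y -0.0766 -0.0027 bubble [ 0.5073 -0.0449  0.103 ] offset(+hinge) mm -5.31099440110408 wt 18.610648148148147
12.2167 [ 0.51109038 -0.18622705  0.08312683] yaw -44.883234825036 [-2.48081888  4.74890524 11.70404299] [-4.44578895e-01  8.59268692e-02  1.79048987e+00  1.34617275e-03
  1.26357982e+00  3.38374325e-01]
```

View pics/j7.png

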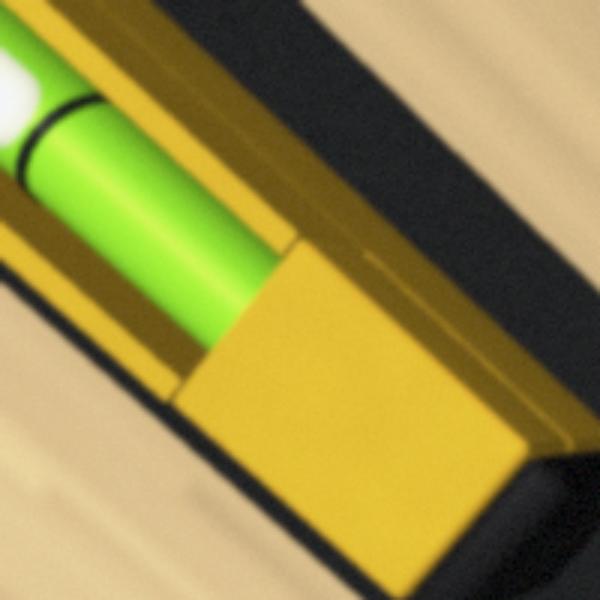

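```bash
cat > prof.py <<'E'
import sys
from h import *
def prof(im,C,x0=.507,z=.103,yaw=.019,w=.012):
    ys=np.arange(-.085,.005,.0005);best=None
    xs=np.arange(-.02,.02,.0005)
    P=np.array([[x0+x-np.sin(yaw)*(y+.04),y,z] for y in ys for x in xs])
    uv=proj(P,*C).reshape(len(ys),len(xs),2).astype(np.float32)
    s=cv2.remap(im,uv[...,0],uv[...,1],cv2.INTER_CUBIC,borderValue=(255,0,255));h=cv2.cvtColor(s,cv2.COLOR_BGR2HSV).astype(int)
    g=(h[...,0]>32)&(h[...,0]<75)&(h[...,1]>110);c=np.average(xs,weights=g.sum(0));i=abs(xs-c)<.0022
    return ys,s[:,i].mean(1),h[:,i,1].mean(1),c
if __name__=='__main__':
    for f,n in((sys.argv[1],sys.argv[1]),(sys.argv[2],'top')):
        ys,b,sat,c=prof(cv2.imread(f'pics/{f}.png'),load(n));print(f,'vial x off',c)
        print(' '.join(f'{y*1e3:.0f}:{int(v[1])}/{int(v[0])}' for y,v in zip(ys[::2],b[::2])))
E
python3 prof.py w7 tl
```

```text
w7 vial x off 0.003905344494526743
-85:191/52 -84:193/53 -83:191/52 -82:190/52 -81:191/53 -80:191/53 -79:190/52 -78:190/51 -77:198/54 -76:242/69 -75:242/69 -74:243/70 -73:243/71 -72:242/70 -71:243/70 -70:242/69 -69:242/70 -68:242/69 -67:243/71 -66:243/70 -65:243/70 -64:242/69 -63:242/70 -62:242/70 -61:242/69 -60:242/69 -59:242/70 -58:242/69 -57:242/70 -56:242/69 -55:242/69 -54:242/69 -53:242/69 -52:239/67 -51:94/45 -50:174/57 -49:238/157 -48:238/223 -47:243/236 -46:210/240 -45:131/243 -44:50/248 -43:0/255 -42:0/255 -41:0/255 -40:0/255 -39:0/255 -38:0/255 -37:0/255 -36:0/255 -35:0/255 -34:0/255 -33:0/255 -32:0/255 -31:0/255 -30:0/255 -29:0/255 -28:0/255 -27:0/255 -26:0/255 -25:0/255 -24:0/255 -23:0/255 -22:0/255 -21:0/255 -20:0/255 -19:0/255 -18:0/255 -17:0/255 -16:0/255 -15:0/255 -14:0/255 -13:0/255 -12:0/255 -11:0/255 -10:0/255 -9:0/255 -8:0/255 -7:0/255 -6:0/255 -5:0/255 -4:0/255 -3:0/255 -2:0/255 -1:0/255 0:0/255 1:0/255 2:0/255 3:0/255 4:0/255 5:0/255
tl vial x off -0.0005187271191213574
-85:230/63 -84:230/63 -83:230/63 -82:230/63 -81:230/63 -80:230/62 -79:231/62 -78:233/62 -77:2
[... 200 characters left out ...]
/63 -58:253/62 -57:253/62 -56:253/62 -55:253/63 -54:253/62 -53:250/63 -52:243/66 -51:233/83 -50:230/122 -49:236/174 -48:246/221 -47:253/244 -46:254/252 -45:254/255 -44:254/254 -43:254/255 -42:254/255 -41:254/254 -40:254/253 -39:253/240 -38:253/197 -37:253/139 -36:253/92 -35:253/70 -34:253/61 -33:253/63 -32:253/64 -31:251/64 -30:248/63 -29:244/63 -28:244/63 -27:248/63 -26:252/63 -25:253/63 -24:253/63 -23:253/63 -22:253/63 -21:253/63 -20:253/63 -19:253/63 -18:253/63 -17:253/63 -16:253/63 -15:253/64 -14:253/64 -13:253/64 -12:253/64 -11:253/64 -10:253/64 -9:253/64 -8:253/64 -7:253/64 -6:253/64 -5:253/64 -4:251/63 -3:247/63 -2:240/63 -1:235/63 0:232/64 1:230/64 2:230/64 3:230/64 4:230/64 5:231/63
```

```bash
python3 -m inch '[-0.2,0.2,-0.3,4,0,-0.4,0.6,-0.7,8,0,-0.4,0.6,-1,12,0,-0.4,0.6,-1.3,14,0,-0.4,0.6,-1.3,14,0,-0.4,0.6,-1.3,14,0,-0.4,0.6,-1.3,14,0,-0.4,0.6,-1.3,14,0,-0.4,0.6,-1.3,14,0,-0.4,0.6,-1.3,14,0]';python3 -m inch '[0,0,0,0,0,0,0,0,0,0,0,0,0,0,0,0,0,0,0,0,0,0,0,0,0,0,0,0,0,0]'; python3 w.py w8; python3 bub.py; python3 prof.py w8 tl | cut -c 200-900
```

```text
t: 13.1
tool_pos: [0.5102, -0.1856, 0.0818]
orientation: [-2.733, -1.55, -0.002]
force: [-4.2, 5.9, 13.6]
opening: 0.0156
gripper_force: 59.9
t: 13.6
tool_pos: [0.5102, -0.1856, 0.0818]
orientation: [-2.733, -1.55, -0.002]
force: [-4.5, 5.6, 13.4]
opening: 0.0157
gripper_force: 59.9
13.6 [ 0.51022035 -0.18559417  0.08179394] yaw -30.889756492308425 [-4.46169101  5.59212336 13.41231342] [-4.44009530e-01  8.58160353e-02  1.79322555e+00  1.03946624e-03
  1.26199979e+00  9.48025560e-02]
vial y -0.0769 -0.0029 bubble [ 0.507  -0.0406  0.103 ] offset(+hinge) mm -0.7135910341052252 wt 18.60833333333333

67:242/69 -66:242/69 -65:242/70 -64:242/70 -63:242/69 -62:244/68 -61:158/133 -60:69/198 -59:0/255 -58:0/255 -57:0/255 -56:0/255 -55:0/255 -54:0/255 -53:0/255 -52:0/255 -51:0/255 -50:0/255 -49:0/255 -48:0/255 -47:0/255 -46:0/255 -45:0/255 -44:0/255 -43:0/255 -42:0/255 -41:0/255 -40:0/255 -39:0/255 -38:0/255 -37:0/255 -36:0/255 -35:0/255 -34:0/255 -33:0/255 -32:0/255 -31:0/255 -30:0/255 -29:0/255 -28:0/255 -27:0/255 -26:0/255 -25:0/255 -24:0/255 -23:0/255 -22:0/255 -21:0/255 -20:0/255 -19:0/25
[... 208 characters left out ...]
7:253/63 -66:253/63 -65:253/62 -64:253/63 -63:253/63 -62:253/63 -61:253/63 -60:253/62 -59:253/62 -58:253/63 -57:253/63 -56:253/62 -55:253/62 -54:253/62 -53:250/62 -52:243/61 -51:234/61 -50:230/62 -49:236/72 -48:246/105 -47:252/154 -46:254/205 -45:254/236 -44:254/250 -43:254/255 -42:254/255 -41:254/254 -40:254/253 -39:254/252 -38:254/250 -37:254/245 -36:254/223 -35:253/182 -34:253/128 -33:253/88 -32:251/67 -31:243/62 -30:233/62 -29:230/62 -28:237/63 -27:247/63 -26:252/64 -25:254/64 -24:254/64 -23:253/63 -22:253/63 -21:253/63 -20:253/63 -19:253/63 -18:253/63 -17:253/63 -16:253/63 -15:253/64 -14:253/64 -13:253/64 -12:253/64 -11:253/64 -10:253/64 -9:253/63 -8:253/63 -7:253/64 -6:253/64 -5:253/64
```

```bash
python3 -m inch '[-0.3,0.3,-0.2,2.5,0,-0.5,0.6,-0.4,5,0,-0.5,0.6,-0.4,5,0,-0.5,0.6,-0.4,5,0,-0.5,0.6,-0.4,5,0,-0.5,0.6,-0.4,5,0,-0.5,0.6,-0.4,5,0,-0.5,0.6,-0.4,5,0,-0.5,0.6,-0.4,5,0,-0.5,0.6,-0.4,5,0]';python3 -m inch '[0,0,0,0,0,0,0,0,0,0,0,0,0,0,0,0,0,0,0,0,0,0,0,0,0,0,0,0,0,0,0,0,0,0,0,0,0,0,0,0,0,0,0,0,0,0,0,0,0,0]'; python3 bub.py; python3 prof.py w8 tl | tail -1| cut -c 280-560
```

```text
t: 14.53
tool_pos: [0.5098, -0.1854, 0.0814]
orientation: [2.662, 1.667, 0.001]
force: [-3.2, 3.6, 11.9]
opening: 0.0156
gripper_force: 59.9
t: 15.37
tool_pos: [0.5097, -0.1854, 0.0814]
orientation: [2.662, 1.667, 0.001]
force: [-4.3, 4.5, 12.2]
opening: 0.0153
gripper_force: 59.9
vial y -0.0771 -0.003 bubble [ 0.5068 -0.0394  0.103 ] offset(+hinge) mm 0.6874611046786896 wt 18.58425925925926
253/62 -59:253/62 -58:253/61 -57:253/62 -56:253/62 -55:253/62 -54:253/62 -53:251/63 -52:245/63 -51:238/62 -50:236/62 -49:242/63 -48:250/75 -47:253/100 -46:253/143 -45:253/191 -44:253/232 -43:253/253 -42:254/254 -41:254/254 -40:254/254 -39:254/253 -38:254/254 -37:254/254 -36:254/25
```

```bash
python3 -c "
from plant import job;print(job.close_job())"
```

```text
the job is handed in; nothing more can be done
None
```

The spirit level lies on the black strip, released, and the knob is still held pressed down at about 12 N. The bubble reads about 0.2 mm from centre in the top camera, and the job was handed in at about 15 s; no verdict was returned.

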